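Sort the filter drawer

ROBOT

A 6-joint arm with a two-finger parallel gripper is mounted at the origin on the work surface. World frame = base frame: x ahead of the robot, y to its left, z up, the work surface at z = 0. Lengths are in m, angles in rad, forces in N, time in s.
With the tool pointing down it reaches from about 0.325 to 0.85 m from the base axis. Payload 4.4 kg.
Tool frame: the origin (TCP) lies at the very end of the fingers, on their centre line; the grasp point (between the pads) lies 19 mm behind it; z points along the fingers, x is the direction in which the jaws open and shut, and the axes are right-handed (so a half turn about z gives the same grasp; the last joint's range is limited). The gripper opens to 94 mm and grips with 3 to 60 N. Pads are 16 mm wide; open, the fingers measure 119 mm over their backs; the gripper's body (75 mm by 177 mm) begins 78 mm behind the grasp point.
Start: joints at [-1.405, 0.207, 1.542, -0, 1.393, -0.15], TCP at [0.179, -0.546, 0.205] pointing down, gripper open.
Joint ranges: [-2.73, 2.73], [-0.86, 2.22], [0.23, 2.46], [-1.11, 4.25], [0.08, 2.63], [-2.82, 2.82]. Speed limits (rad/s): [2.79, 2.79, 3.14, 3.14, 3.14, 3.14].

INTERFACE

Orientations are given as [roll, pitch, yaw] about the fixed x, y, z axes, in that order (R = Rz(yaw) Ry(pitch) Rx(roll)).
In Python, from cell import telemetry, capture, arm, search_frame, tip_of gives the robot as it stands. The module is installed in compiled form; this text tells all that it offers.
- The arm moves only by the tool drive_tool, never from a script. Its argument "commands" is a list of rows, each a list of 3 entries, a list of its own where there are three numbers: the closure, from -1 (fully open) to 1 (shut), then the shift along the tool's x, y, z normalised to -1 to 1, where 1 is 200 mm, then the turn about the tool's z normalised to -1 to 1, where 1 is pi rad. In form: [[claw, [x, y, z], yaw], ...]. A call has 1 to 8 rows; each row is the pose to reach, as a shift and turn from the pose measured when the call began, along the tool's axes at that moment, turning the shorter way round; what a row does not reach only later rows make up. A row lasts 1/8 s, in which the tool goes at most 62.5 mm and 10.7 degrees, less where a joint would pass 70% of its speed; a pose out of reach is approached as far as the arm can. A call with a number of a shift or a turn outside -1 to 1 is refused whole. A call with a gripper value outside its range is refused whole. The fingers move at their own pace and stop on an object; the grip force is fixed at half the most. Time passes only in rows, so rows that repeat a pose let the fingers close. It gives the time, the measured TCP pose, the force and the opening at its end, in the units of the state.
- telemetry.read_state(): the state, without advancing time (a new reading comes with each control period).
- capture(name): name is "side" or "top" or "wrist"; returns a dict with "img" (384x512x3 uint8, blue, green, red), "depth" (384x512 float32, m along the optical axis (not along the pixel's ray), 0 where there is no reading), "K" (3x3 intrinsics, pixels), "dist" ([k1, k2, p1, p2, k3] as OpenCV has them; the pictures are not rectified), "extrinsics" (4x4, takes a point from camera to world coordinates); the wrist camera has in their place "T_tool_cam" (4x4, takes a point from camera to tool coordinates, whose origin is the TCP and whose axes are the tool frame's). Camera axes: x right, y down, z forward; pixel columns grow to the right and rows downward; lengths in m; the calibration is good to about 2 mm. A picture is of the moment at which its call begins: read the wrist's pose just before it.
- arm.job_done(): hands the job in, once; it reports no verdict.
Trained networks look in a picture, given as the dict that the camera call returned (one of the last four; its "shot" number tells which), for a name from the list of things; names that differ only in an ending like _2 or _b are one class to them, and where a whole thing is asked for, a point or a joint stands for the part that bears it (a point fixed in the world has none). Each returns a list of dicts, best first, with "score" (0 to 1); they miss things now and then, are a little off and sometimes report something else, mostly with a low value. They report only what shows in the picture. A call takes as long as a camera call. They do not tell look-alikes from the thing itself.
- search_frame(picture, name): "extent" ([left, top, right, bottom] in pixels, round what is visible of it).
- tip_of(picture, name): "position" ([row, column] in pixels: a listed point, or the origin of a listed thing).
The state is a dict: "t": time; "joints": joint angles; "qd": joint speeds; "effort": joint torques, N m; "ee_pos": TCP position; "tcp_rot": TCP orientation; "force": force on the tool from outside, world axes, zero at the start; "torque": the same for the moment, N m; "width": opening from 0.0 (shut) to 1.0 (fully open).
Only numpy, scipy, OpenCV 4.12 (cv2) and the standard library are available. Lean on these libraries where they do the work, as an engineer would, in place of code of your own. Each camera call takes 0.05 s, during which the arm holds its last target.

TASK

Tidy the photo drawer: stack the three filter cases in the middle of the square tray, largest at the bottom and smallest on top, each one centred on the case below; put the lens cap face up in the middle of the round dish, and lower the step-up ring over the post of its stand so that it lies flat on the disc. Leave the blower bulb and the brush where they are, and let go of everything.

Things in the scene. Friction and masses are not known exactly. Their poses are not given: they have to be found in the camera images.
- filter_large: clear (pale, milky-looking) plastic snap case holding a round glass filter, whose black rim shows as a ring on top; a square slab 62 x 62 mm and 14 mm thick, lying flat; the largest of the three cases. Origin: centre of its underside; x and y along its sides, z up. Starts on the drawer floor. Loose, 15 to 65 g.
- filter_medium: clear (pale, milky-looking) plastic snap case holding a round glass filter, whose black rim shows as a ring on top; a square slab 50 x 50 mm and 14 mm thick, lying flat; the middle-sized of the three cases. Origin: centre of its underside; x and y along its sides, z up. Starts on the drawer floor. Loose, 15 to 65 g.
- filter_small: clear (pale, milky-looking) plastic snap case holding a round glass filter, whose black rim shows as a ring on top; a square slab 38 x 38 mm and 14 mm thick, lying flat; the smallest of the three cases. Origin: centre of its underside; x and y along its sides, z up. Starts on the drawer floor. Loose, 15 to 65 g.
- step_ring: dark metal step-up ring, open in the middle: outside diameter 62 mm, hole diameter 48 mm, 10 mm high, lying flat. Origin: on its axis at the underside; z along the axis, up. Loose, 20 to 45 g.
- lens_cap: matte black solid round lens cap, 56 mm in diameter, 12 mm thick, lying flat, its face (two small grey finger bars) up. Origin: centre of its underside; z up through the face. Loose, 13 to 30 g.
- square_tray: fixed grey square tray, 124 x 124 mm outside, 118 x 118 mm inside, walls 15 mm high and 3 mm thick, floor 3 mm thick. Home of the filter stack. Origin: centre of its underside, which is on the drawer floor (the drawer floor is 4 mm above the work surface, and the drawer's rim stands 32 mm above the work surface); x and y along its sides, z up.
- round_dish: fixed grey round dish, 124 mm outside diameter, 118 mm inside, rim 15 mm high and 3 mm thick, floor 3 mm thick. Home of the lens cap. Origin: centre of its underside, on the drawer floor; z up.
- post_stand: fixed grey disc, 110 mm in diameter and 3 mm thick, without a rim, with an upright post in its centre, 26 mm in diameter with a tapered top, top 27 mm above the disc's underside. Home of the step-up ring, which lies on the disc around the post. Origin: centre of its underside, on the drawer floor; z up, along the post.
- blower: bystander: dark rubber blower bulb standing upright with its nozzle up, 48 mm in diameter, 70 mm tall, about 60 g, loose on the drawer floor. Origin: centre of its underside.
- brush: bystander: small flat lens brush with a dark wooden handle lying on the drawer floor, about 111 mm long, 17 mm wide, 10 mm high, loose. Origin: underside, near the middle of its length; x along it towards the bristles.
Things that resemble listed ones, but are neither listed nor needed, are in the scene too. What is shaped like the step_ring but blue or green is not meant.

How it is judged:
At the end, for the whole second after the job is handed in: Large case flat in the square tray, medium flat on it, small flat on that; lens cap flat, face up, in the round dish; ring flat on its disc, round the post. Centred within 15 mm in tray and dish, 10 mm case on case, 13 mm at the post. All released, at rest; blower and brush moved under 20 mm (horizontal distance between filter_large and square_tray below 0.015 m and z of filter_large in the frame of square_tray between -0.001 and 0.007 m and angle between each of filter_large, filter_medium, filter_small, lens_cap, step_ring's own z axis and vertical below 0.12 rad and linear speed of each of filter_large, filter_medium, filter_small, lens_cap, step_ring below 0.02 m/s and angular speed of each of filter_large, filter_medium, filter_small, lens_cap, step_ring below 0.2 rad/s and horizontal distance between filter_medium and filter_large below 0.01 m and z of filter_medium in the frame of filter_large between 0.01 and 0.018 m and horizontal distance between filter_small and filter_medium below 0.01 m and z of filter_small in the frame of filter_medium between 0.01 and 0.018 m and horizontal distance between lens_cap and round_dish below 0.015 m and z of lens_cap in the frame of round_dish between -0.001 and 0.007 m and horizontal distance between step_ring and post_stand below 0.013 m and z of step_ring in the frame of post_stand between -0.001 and 0.007 m); the robot touches nothing.
It fails at once if the blower bulb is moved more than 20 mm (distance of blower from where it was at the start of the episode above 0.02 m).
It fails at once if the brush is moved more than 20 mm (distance of brush from where it was at the start of the episode above 0.02 m).
It also fails if it takes over 125 s, if anything falls off the work surface, if the arm or the gripper's body presses on something with over 40 N, if the wrist force passes 120 N, or if a joint passes its speed limit or range.

## Working session

There is one attempt and no reset: what is moved stays moved. The work goes in short steps, Python scripts to look and compute and a tool call to move; the robot and the scene stay as the last step left them, time stands still between calls to the robot, and variables do not carry over. Pictures are saved under pics/ and viewed, and the job is handed in when it is done.

Besides the shell and the picture viewer there is one more tool, called as name(argument=value, ...) on one line, values as JSON. drive_tool: Moves the arm, as the interface text tells. Its arguments: {"type":"object","properties":{"commands":{"type":"array"}},"required":["commands"]}

```bash
mkdir -p pics; ls; python3 - <<'E'
from cell import telemetry, capture
import cv2
print(telemetry.read_state())
for n in ["top","side","wrist"]:
    p=capture(n); cv2.imwrite(f"pics/{n}0.png",p["img"]); print(n,p["K"].tolist() if hasattr(p["K"],'tolist') else p["K"],p["dist"],p.get("extrinsics",p.get("T_tool_cam")),p["shot"])
E
```

```text
pics
{'t': 0.0, 'joints': array([-1.40449744e+00,  2.07413503e-01,  1.54293630e+00, -1.23210234e-05,
        1.39346940e+00, -1.50543046e-01]), 'qd': array([-0.00126762, -0.00029956, -0.00047632,  0.00029119,  0.00074167,
        0.00081708]), 'effort': array([ 4.43101480e-04, -3.70875943e+01, -2.81419659e+01,  6.97134901e-02,
        3.60039028e-02, -1.67924172e-04]), 'ee_pos': array([ 0.17897999, -0.5455995 ,  0.20430286]), 'tcp_rot': array([-3.14127071e+00,  2.20317946e-03, -1.25395186e+00]), 'force': array([-0.02120885, -0.44724907, -0.24125294]), 'torque': array([ 0.02712803, -0.05950844,  0.00643602]), 'width': 0.9987401266645499}
top [[452.7375831250694, 0.0, 258.0800812084754], [0.0, 452.7375831250694, 191.18712821660765], [0.0, 0.0, 1.0]] [-0.02414189  0.          0.          0.          0.        ] [[ 0.01827051 -0.98958905  0.14275751  0.27894927]
 [-0.9997221  -0.02020865 -0.01213827 -0.10491842]
 [ 0.01489684 -0.14249606 -0.98968326  1.27252275]
 [ 0.          0.          0.          1.        ]] 1
side [[480.9768368378578, 0.0, 257.830393528243], [0.0, 480.9768368378578, 188.98969718351827], [0.0, 0.0, 1.0]] [-0.11245153  0.          0.          0.          0.        ] [[-0.98242929 -0.09569404  0.1602353   0.27019276]
 [-0.186617    0.49168286 -0.85054221  0.94180406]
 [ 0.00260687 -0.86550021 -0.50090178  0.68468327]
 [ 0.          0.          0.          1.        ]] 2
wrist [[301.99265689429416, 0.0, 253.27763230885057], [0.0, 301.99265689429416, 189.82676065291568], [0.0, 0.0, 1.0]] [0.02424838 0.         0.         0.         0.        ] [[ 9.99999500e-01 -1.06950458e-04 -9.94259314e-04 -9.57067477e-05]
 [ 3.56280938e-04  9.67123653e-01  2.54306335e-01 -7.44098891e-02]
 [ 9.34373522e-04 -2.54306562e-01  9.67123208e-01 -1.78645444e-01]
 [ 0.00000000e+00  0.00000000e+00  0.00000000e+00  1.00000000e+00]] 3
```

View pics/top0.png

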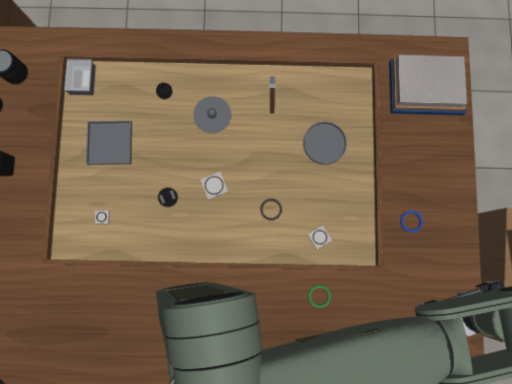

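View pics/side0.png

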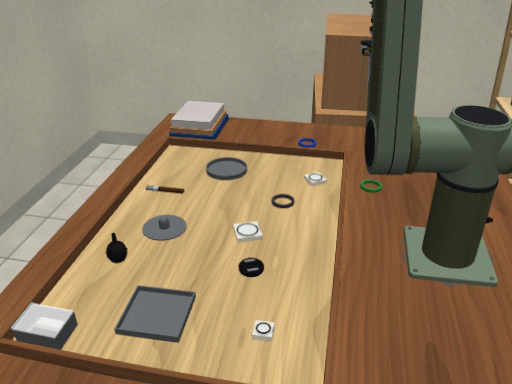

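View pics/wrist0.png

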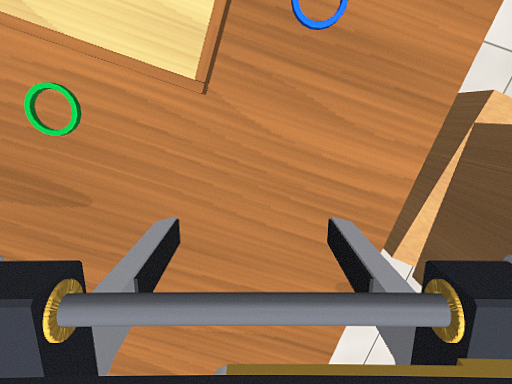

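```bash
cat > h.py <<'E'
import numpy as np, cv2
from cell import telemetry, capture, arm, search_frame, tip_of
from scipy.spatial.transform import Rotation as Ro
def ext(p,st=None):
    if "extrinsics" in p: return np.array(p["extrinsics"])
    T=np.eye(4); T[:3,:3]=Ro.from_euler('xyz',st["tcp_rot"]).as_matrix(); T[:3,3]=st["ee_pos"]
    return T@np.array(p["T_tool_cam"])
def pix2w(p,uv,z,st=None):
    E=ext(p,st); uv=np.array(uv,float).reshape(-1,1,2)
    n=cv2.undistortPoints(uv,np.array(p["K"]),np.array(p["dist"])).reshape(-1,2)
    d=np.c_[n,np.ones(len(n))]@E[:3,:3].T
    s=(z-E[2,3])/d[:,2]
    return E[:3,3]+d*s[:,None]
def w2pix(p,P,st=None):
    E=np.linalg.inv(ext(p,st)); r,_=cv2.Rodrigues(E[:3,:3])
    return cv2.projectPoints(np.array(P,float).reshape(-1,1,3),r,E[:3,3],np.array(p["K"]),np.array(p["dist"]))[0].reshape(-1,2)
def plan(xy,z,jaw,st=None):
    """shift in tool axes (mm & normalised) and yaw turn so that TCP at xy,z and jaw axis at world angle jaw"""
    st=st or telemetry.read_state()
    R=Ro.from_euler('xyz',st["tcp_rot"]).as_matrix()
    d=np.array([*xy,z])-st["ee_pos"]
    cur=np.arctan2(R[1,0],R[0,0])
    t=-(jaw-cur)  # tool z down
    t=(t+np.pi/2)%np.pi-np.pi/2
    print("shift",np.round(R.T@d/0.2,4),"turn",np.round(t/np.pi,4),"alt",np.round((t-np.sign(t)*np.pi)/np.pi,4),"j6",st["joints"][5].round(3),"pos",st["ee_pos"].round(4), "t",st["t"])
E
python3 - <<'E'
from h import *
p=capture("top"); np.savez("top.npz",img=p["img"],depth=p["depth"])
cv2.imwrite("pics/topz.png",cv2.resize(p["img"][50:280,40:390],(800,526),interpolation=cv2.INTER_CUBIC))
for n in ["filter_large","filter_medium","filter_small","step_ring","lens_cap","square_tray","round_dish","post_stand","blower","brush"]:
    z={'filter':.018,'step_r':.014,'lens_c':.016,'square':.019,'round_':.019,'post_s':.007,'blower':.004,'brush':.014}
    zz=[v for k,v in z.items() if n.startswith(k)][0]
    for d in search_frame(p,n)[:4]:
        l,t,r,b=d["extent"]; print(n,round(d["score"],2),np.round(d["extent"],1),pix2w(p,[(l+r)/2,(t+b)/2],zz)[0].round(4))
for n in ["square_tray","round_dish","post_stand"]:
    for d in tip_of(p,n)[:2]: print(n,d["score"],pix2w(p,d["position"][::-1],.004)[0].round(4))
E
```

```text
filter_large 0.91 [200.5 171.3 229.5 200.1] [0.473  0.0006 0.018 ]
filter_medium 0.65 [309.3 228.1 329.4 247.7] [ 0.3328 -0.2922  0.018 ]
filter_small 0.6 [ 94.6 210.3 109.  222.2] [0.3809 0.3115 0.018 ]
step_ring 0.57 [259.1 200.1 281.5 221.1] [ 0.4064 -0.1555  0.014 ]
step_ring 0.56 [308.2 285.2 330.2 308.2] [ 0.1732 -0.2924  0.014 ]
step_ring 0.5 [400.4 212.7 423.3 231.9] [ 0.3812 -0.553   0.014 ]
lens_cap 0.88 [159.1 187.6 175.2 207.6] [0.4369 0.1333 0.016 ]
square_tray 0.91 [ 87.  121.5 131.3 165.6] [0.5876 0.3043 0.019 ]
square_tray 0.31 [201.4 172.6 228.2 198.7] [0.4729 0.0011 0.019 ]
round_dish 0.79 [304.3 122.  345.1 164.2] [ 0.6021 -0.3076  0.019 ]
post_stand 0.96 [194.1  95.5 234.2 133.8] [0.6826 0.0107 0.007 ]
blower 0.52 [157.4  85.3 173.   99.5] [0.7478 0.156  0.004 ]
brush 0.71 [270.1  75.  277.7 113.5] [ 0.7457 -0.1611  0.014 ]
square_tray 0.66 [0.5905 0.3119 0.004 ]
round_dish 0.58 [ 0.6136 -0.3069  0.004 ]
post_stand 0.86 [0.6826 0.0181 0.004 ]
```

View pics/topz.png

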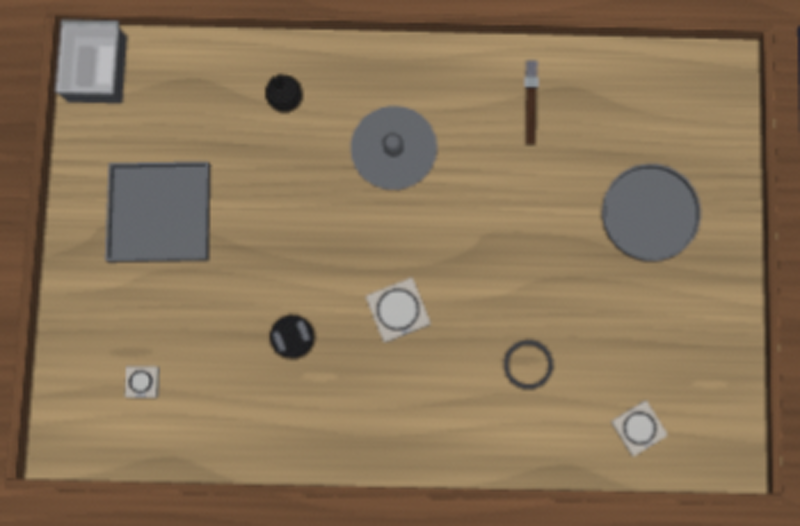

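```bash
python3 - <<'E'
from h import *
p=capture("top"); im=p["img"]
S=4; big=cv2.resize(im,None,fx=S,fy=S,interpolation=cv2.INTER_CUBIC)
hsv=cv2.cvtColor(big,cv2.COLOR_BGR2HSV)
def roi(l,t,r,b):
    m=np.zeros(big.shape[:2],np.uint8); m[t*S:b*S,l*S:r*S]=255; return m
def cont(m):
    c,_=cv2.findContours(m,cv2.RETR_EXTERNAL,cv2.CHAIN_APPROX_NONE); c=max(c,key=cv2.contourArea)
    return (c.reshape(-1,2)+.5)/S-.5
def bl(im): return im
grey=((hsv[...,1]<70)).astype(np.uint8)*255
blue=((big[...,0].astype(int)-big[...,2])>-15).astype(np.uint8)*255
dark=(hsv[...,2]<75).astype(np.uint8)*255
for n,m,box,z in [("large",grey,(198,168,232,204),.018),("medium",grey,(306,224,334,251),.018),("small",grey,(91,207,112,226),.018),
  ("tray",blue,(80,115,138,172),.0175),("dish",blue,(298,116,352,170),.016),("stand",blue,(188,90,238,140),.007),
  ("ring",blue,(255,195,287,225),.013),("cap",dark,(154,183,182,212),.014)]:
    c=cont(m&roi(*box)); W=pix2w(p,c,z)[:,:2].astype(np.float32)
    (cx,cy),(w,h),a=cv2.minAreaRect(W*1000)
    (ex,ey),rad=cv2.minEnclosingCircle(W*1000)
    M=cv2.moments((W*1000).reshape(-1,1,2)); 
    print(n,"rect",np.round([cx,cy,w,h,a],1),"circ",np.round([ex,ey,2*rad],1),"cen",round(M['m10']/M['m00'],1),round(M['m01']/M['m00'],1))
for n,b in [("blower",(154,80,178,104)),("brush",(265,70,282,118))]:
    c=cont((dark if n=="blower" else (hsv[...,2]<100).astype(np.uint8)*255)&roi(*b));print(n,pix2w(p,c,.03 if n=="blower" else .01).min(0),pix2w(p,c,.03 if n=="blower" else .01).max(0))
E
```

```text
large rect [474.5   4.2  66.   64.8  23.4] circ [474.9   4.2  87.2] cen 474.6 4.2
medium rect [ 335.9 -292.1   52.6   53.2   32.4] circ [ 335.8 -291.9   70.1] cen 335.8 -292.0
small rect [380.2 311.9  39.6  42.    1.2] circ [380.2 312.3  54.3] cen 380.2 311.9
tray rect [592.5 306.3 125.  126.3   2.2] circ [592.9 306.  174. ] cen 592.3 306.4
dish rect [ 605.  -307.2  122.5  122.1    1.2] circ [ 604.9 -307.6  124.8] cen 605.0 -307.3
stand rect [684.   17.4 107.3 107.1   1.3] circ [684.   17.5 108.8] cen 684.0 17.5
ring rect [ 411.5 -157.1   57.6   57.4    1.1] circ [ 411.4 -156.5   58.8] cen 411.5 -156.6
cap rect [439.3 133.1  53.8  52.4  65.9] circ [439.  133.3  54.5] cen 439.4 133.1
blower [0.72021041 0.13245466 0.03      ] [0.76808703 0.17793803 0.03      ]
brush [ 0.69066816 -0.1620181   0.01      ] [ 0.76736841 -0.1485378   0.01      ]
```

```bash
python3 - <<'E'
from h import *
plan((.4746,.0042),.12,np.radians(113.4))
E
```

```text
shift [-2.1557 -2.2616  0.4273] turn -0.0292 alt 0.9708 j6 -0.151 pos [ 0.1791 -0.5464  0.2055] t 0.9
```

drive_tool(commands=[[-1,[-0.9,-0.95,0],-0.029],[-1,[-0.9,-0.95,0],-0.029],[-1,[-0.9,-0.95,0],-0.029],[-1,[-0.9,-0.95,0],-0.029],[-1,[-0.9,-0.95,0],-0.029]])

```text
t: 1.52
ee_pos: [0.3047, -0.3132, 0.2055]
tcp_rot: [-3.141, 0.0, -1.158]
force: [-0.4, -0.9, 0.3]
width: 0.999
```

```bash
python3 - <<'E'
from h import *
plan((.4746,.0042),.12,np.radians(113.4))
E
```

```text
shift [-1.1137 -1.4144  0.4283] turn 0.0012 alt -0.9988 j6 0.16 pos [ 0.3047 -0.3132  0.2055] t 1.525
```

drive_tool(commands=[[-1,[-0.74,-0.94,0.2],0],[-1,[-0.74,-0.94,0.2],0],[-1,[-0.74,-0.94,0.2],0],[-1,[-0.74,-0.94,0.2],0],[-1,[-0.74,-0.94,0.2],0]])

```text
t: 2.15
ee_pos: [0.4183, -0.0996, 0.1649]
tcp_rot: [3.141, 0.001, -1.152]
force: [-0.7, -0.9, -0.1]
width: 0.999
```

```bash
python3 - <<'E'
from h import *
plan((.4746,.0042),.12,np.radians(113.4))
E
```

```text
shift [-0.3596 -0.4684  0.2251] turn 0.0033 alt -0.9967 j6 0.716 pos [ 0.4183 -0.0996  0.1649] t 2.15
```

drive_tool(commands=[[-1,[-0.36,-0.468,0.22],0.003],[-1,[-0.36,-0.468,0.22],0.003],[-1,[-0.36,-0.468,0.22],0.003],[-1,[-0.36,-0.468,0.22],0.003],[-1,[-0.36,-0.468,0.22],0.003]])

```text
t: 2.78
ee_pos: [0.4748, 0.0022, 0.1218]
tcp_rot: [-3.141, -0.0, -1.164]
force: [0.1, -0.5, -0.2]
width: 0.998
```

```bash
python3 - <<'E'
from h import *
st=telemetry.read_state(); p=capture("wrist")
im=p["img"].copy()
c=[.4746,.0042]
a=np.radians(23.4); R=np.array([[np.cos(a),-np.sin(a)],[np.sin(a),np.cos(a)]])
P=[[*(np.array(c)+R@[sx*.031,sy*.031]),.018] for sx,sy in [(-1,-1),(1,-1),(1,1),(-1,1)]]
cv2.polylines(im,[w2pix(p,P,st).astype(int)],True,(0,0,255),1)
cv2.imwrite("pics/w1.png",im)
plan((.4746,.0042),.007,np.radians(113.4),st)
E
```

```text
shift [-0.0096 -0.0027  0.574 ] turn -0.0005 alt 0.9995 j6 0.986 pos [0.4748 0.0022 0.1218] t 2.775
```

View pics/w1.png

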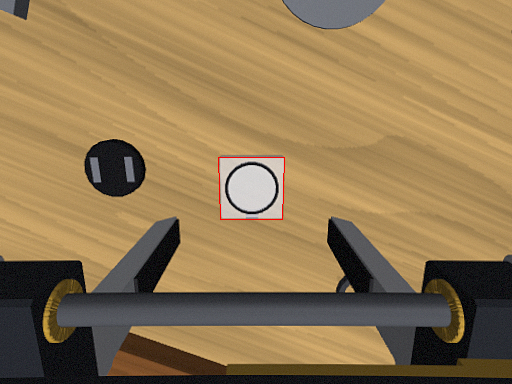

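drive_tool(commands=[[-1,[-0.01,-0.003,0.25],0],[-1,[-0.01,-0.003,0.5],0],[-1,[-0.01,-0.003,0.57],0],[-1,[-0.01,-0.003,0.57],0],[1,[-0.01,-0.003,0.57],0],[1,[-0.01,-0.003,0.57],0],[1,[-0.01,-0.003,0.57],0],[1,[-0.01,-0.003,0.57],0]])

```text
t: 3.82
ee_pos: [0.4753, 0.0044, 0.0086]
tcp_rot: [-3.14, -0.001, -1.164]
force: [-0.6, -0.6, 3.3]
width: 0.658
```

drive_tool(commands=[[1,[0,0,0],0],[1,[0,0,-0.3],0],[1,[0,0,-0.4],0],[1,[0,0,-0.4],0]])

```text
t: 4.32
ee_pos: [0.4767, 0.0042, 0.0902]
tcp_rot: [-3.136, -0.003, -1.164]
force: [-0.6, 0.4, -1.0]
width: 0.656
```

```bash
python3 - <<'E'
from h import *
print(telemetry.read_state()["width"])
plan((.5925,.3063),.08,np.radians(92.2))
E
```

```text
0.6556381832758666
shift [-1.1583 -1.1293  0.0537] turn 0.1173 alt -0.8827 j6 0.99 pos [0.4767 0.0042 0.0902] t 4.325
```

drive_tool(commands=[[1,[-0.9,-0.88,0],0.117],[1,[-0.9,-0.88,0],0.117],[1,[-0.9,-0.88,0],0.117],[1,[-0.9,-0.88,0],0.117],[1,[-0.9,-0.88,0],0.117],[1,[-0.9,-0.88,0],0.117]])

```text
t: 5.08
ee_pos: [0.5657, 0.2393, 0.0885]
tcp_rot: [-3.139, -0.002, -1.53]
force: [-1.0, -0.2, -1.5]
width: 0.655
```

```bash
python3 - <<'E'
from h import *
plan((.5925,.3063),.06,np.radians(92.2))
E
```

```text
shift [-0.3294 -0.1471  0.1424] turn 0.0009 alt -0.9991 j6 1.792 pos [0.5657 0.2393 0.0885] t 5.075
```

drive_tool(commands=[[1,[-0.33,-0.147,0.05],0],[1,[-0.33,-0.147,0.05],0],[1,[-0.33,-0.147,0.05],0],[1,[-0.33,-0.147,0.05],0]])

```text
t: 5.58
ee_pos: [0.5921, 0.3045, 0.0785]
tcp_rot: [-3.139, -0.003, -1.531]
force: [-0.6, -0.5, -0.6]
width: 0.654
```

```bash
python3 - <<'E'
from h import *
st=telemetry.read_state(); p=capture("wrist")
im=p["img"].copy()
c=[.5925,.3063]
a=np.radians(2.2); R=np.array([[np.cos(a),-np.sin(a)],[np.sin(a),np.cos(a)]])
P=[[*(np.array(c)+R@[sx*.062,sy*.062]),.019] for sx,sy in [(-1,-1),(1,-1),(1,1),(-1,1)]]
cv2.polylines(im,[w2pix(p,P,st).astype(int)],True,(0,0,255),1)
cv2.imwrite("pics/w2.png",im)
plan((.5925,.3063),.011,np.radians(92.2),st)
E
```

```text
shift [-0.0102 -0.0015  0.3376] turn 0.0004 alt -0.9996 j6 1.879 pos [0.5921 0.3045 0.0785] t 5.575
```

View pics/w2.png

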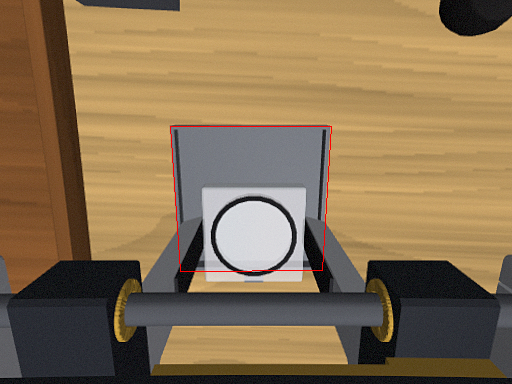

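drive_tool(commands=[[1,[-0.01,-0.002,0.2],0],[1,[-0.01,-0.002,0.3],0],[1,[-0.01,-0.002,0.332],0],[1,[-0.01,-0.002,0.335],0],[1,[-0.01,-0.002,0.335],0]])

```text
t: 6.25
ee_pos: [0.5935, 0.3066, 0.0126]
tcp_rot: [-3.137, -0.002, -1.531]
force: [0.2, 0.3, 0.5]
width: 0.654
```

drive_tool(commands=[[-0.55,[0,0,0.003],0],[-0.55,[0,0,0.003],0],[-0.55,[0,0,0.003],0],[-0.55,[0,0,-0.15],0],[-0.55,[0,0,-0.45],0],[-0.55,[0,0,-0.5],0]])

```text
t: 7.0
ee_pos: [0.597, 0.3083, 0.1188]
tcp_rot: [-3.127, 0.001, -1.531]
force: [0.7, 0.6, 0.0]
width: 0.773
```

```bash
cat >> h.py <<'E'
def white(p,st,z,box=None,thr=165):
    im=p["img"]; S=3; big=cv2.resize(im,None,fx=S,fy=S,interpolation=cv2.INTER_CUBIC)
    m=(big.min(2)>thr).astype(np.uint8)*255
    if box:
        l,t,r,b=box; k=np.zeros_like(m); k[t*S:b*S,l*S:r*S]=255; m&=k
    cs,_=cv2.findContours(m,cv2.RETR_EXTERNAL,cv2.CHAIN_APPROX_NONE)
    for c in sorted(cs,key=cv2.contourArea)[-3:]:
        q=(c.reshape(-1,2)+.5)/S-.5
        W=pix2w(p,q,z,st)[:,:2].astype(np.float32)*1000
        r=cv2.minAreaRect(W); print("white px",q.mean(0).round(0),"rect",np.round([*r[0],*r[1],r[2]],1))
E
python3 - <<'E'
from h import *
st=telemetry.read_state(); p=capture("wrist")
cv2.imwrite("pics/w3.png",p["img"]); white(p,st,.021)
plan((.4394,.1332),.09,np.radians(30),st)
E
```

```text
white px [141.   9.] rect [747.2 407.5  15.7  75.9   2.5]
white px [255. 195.] rect [594.3 307.   60.7  61.2   2.3]
shift [0.844  0.8239 0.1312] turn 0.3459 alt -0.6541 j6 1.882 pos [0.597  0.3083 0.1188] t 7.0
```

View pics/w3.png

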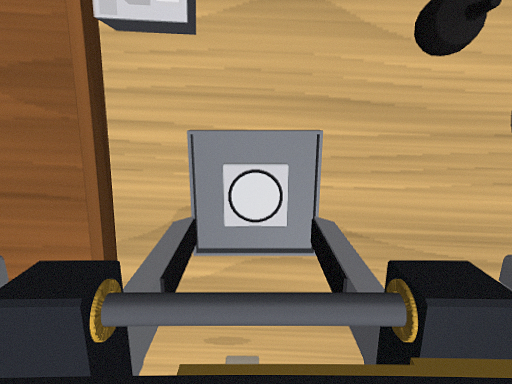

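```bash
python3 - <<'E'
from h import *
plan((.4394,.1332),.08,np.radians(95))
E
```

```text
shift [0.8422 0.8195 0.1786] turn -0.0152 alt 0.9848 j6 1.882 pos [0.5961 0.308  0.1178] t 7.05
```

drive_tool(commands=[[-1,[0.84,0.8,0],0],[-1,[0.84,0.8,0],0],[-1,[0.84,0.8,0.1],0],[-1,[0.84,0.8,0.1],0],[-1,[0.84,0.8,0.1],0]])

```text
t: 7.68
ee_pos: [0.4384, 0.1321, 0.0928]
tcp_rot: [-3.136, -0.0, -1.534]
force: [0.4, 1.1, -0.1]
width: 0.999
```

```bash
python3 - <<'E'
from h import *
st=telemetry.read_state(); p=capture("wrist")
im=p["img"].copy()
th=np.linspace(0,6.28,40)
P=np.c_[.4394+.028*np.cos(th),.1332+.028*np.sin(th),th*0+.016]
cv2.polylines(im,[w2pix(p,P,st).astype(int)],True,(0,0,255),1)
cv2.imwrite("pics/w4.png",im)
plan((.4394,.1332),.0085,np.radians(92.2),st)
E
```

```text
shift [-0.0056 -0.0033  0.4216] turn -0.0005 alt 0.9995 j6 1.638 pos [0.4384 0.1321 0.0928] t 7.675
```

View pics/w4.png

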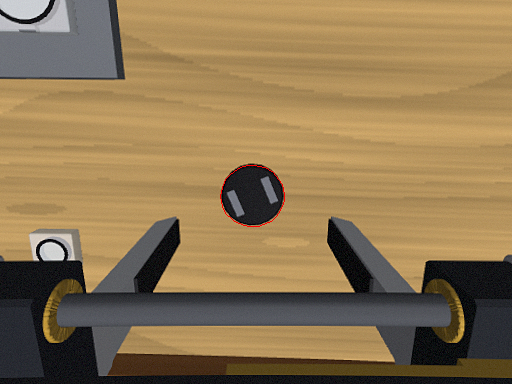

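drive_tool(commands=[[-1,[-0.006,-0.003,0.25],0],[-1,[-0.006,-0.003,0.4],0],[-1,[-0.006,-0.003,0.42],0],[1,[-0.006,-0.003,0.42],0],[1,[-0.006,-0.003,0.42],0],[1,[-0.006,-0.003,0.42],0],[1,[-0.006,-0.003,0.42],0],[1,[-0.006,-0.003,0.42],0]])

```text
t: 8.72
ee_pos: [0.443, 0.1344, 0.0109]
tcp_rot: [-3.131, 0.0, -1.533]
force: [-0.1, -0.1, 3.5]
width: 0.579
```

drive_tool(commands=[[1,[0,0,-0.1],0],[1,[0,0,-0.4],0],[1,[0,0,-0.4],0],[1,[0,0,-0.4],0]])

```text
t: 9.22
ee_pos: [0.4418, 0.1343, 0.0906]
tcp_rot: [-3.131, 0.0, -1.533]
force: [-0.5, 1.4, -0.6]
width: 0.577
```

```bash
python3 - <<'E'
from h import *
print(telemetry.read_state()["width"]*94)
plan((.605,-.3073),.08,np.radians(92.2))
E
```

```text
54.27039454591278
shift [ 2.2373 -0.7318  0.0597] turn -0.0002 alt 0.9998 j6 1.641 pos [0.4418 0.1343 0.0906] t 9.225
```

drive_tool(commands=[[1,[0.98,-0.32,0],0],[1,[0.98,-0.32,0],0],[1,[0.98,-0.32,0],0],[1,[0.98,-0.32,0],0]])

```text
t: 9.72
ee_pos: [0.5126, -0.0619, 0.0892]
tcp_rot: [-3.134, 0.001, -1.537]
force: [0.2, -0.2, 0.3]
width: 0.579
```

```bash
python3 - <<'E'
from h import *
plan((.605,-.3073),.08,np.radians(92.2))
E
```

```text
shift [ 1.2418 -0.4203  0.048 ] turn -0.0015 alt 0.9985 j6 1.245 pos [ 0.5126 -0.0619  0.0892] t 9.725
```

drive_tool(commands=[[1,[0.95,-0.32,0.04],0],[1,[0.95,-0.32,0.04],0],[1,[0.95,-0.32,0.04],0],[1,[0.95,-0.32,0.04],0]])

```text
t: 10.22
ee_pos: [0.5825, -0.2517, 0.0793]
tcp_rot: [-3.137, 0.003, -1.54]
force: [-0.2, 0.7, 0.3]
width: 0.579
```

```bash
python3 - <<'E'
from h import *
plan((.605,-.3073),.08,np.radians(92.2))
E
```

```text
shift [ 0.2814 -0.1039 -0.0039] turn -0.0024 alt 0.9976 j6 0.991 pos [ 0.5825 -0.2517  0.0793] t 10.225
```

drive_tool(commands=[[1,[0.28,-0.104,0],0],[1,[0.28,-0.104,0],0],[1,[0.28,-0.104,0],0]])

```text
t: 10.6
ee_pos: [0.6039, -0.3047, 0.0775]
tcp_rot: [-3.14, 0.006, -1.539]
force: [-0.3, 0.3, 0.3]
width: 0.579
```

```bash
python3 - <<'E'
from h import *
st=telemetry.read_state(); p=capture("wrist")
im=p["img"].copy()
th=np.linspace(0,6.28,40)
for r,x,y,z in [(.062,.605,-.3073,.019),(.028,st["ee_pos"][0],st["ee_pos"][1],st["ee_pos"][2]+.005)]:
    P=np.c_[x+r*np.cos(th),y+r*np.sin(th),th*0+z]
    cv2.polylines(im,[w2pix(p,P,st).astype(int)],True,(0,0,255),1)
cv2.imwrite("pics/w5.png",im)
plan((.605,-.3073),.014,np.radians(92.2),st)
E
```

```text
shift [ 0.0151 -0.0044  0.3176] turn -0.0022 alt 0.9978 j6 0.939 pos [ 0.6039 -0.3047  0.0775] t 10.6
```

View pics/w5.png

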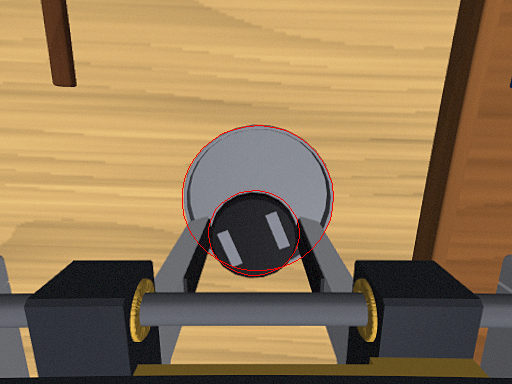

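drive_tool(commands=[[1,[0.012,-0.002,0.2],0],[1,[0.012,-0.002,0.29],0],[1,[0.012,-0.002,0.316],0],[1,[0.012,-0.002,0.316],0],[1,[0.012,-0.002,0.316],0]])

```text
t: 11.28
ee_pos: [0.6056, -0.3067, 0.016]
tcp_rot: [-3.137, 0.004, -1.538]
force: [0.4, 0.5, -0.2]
width: 0.576
```

drive_tool(commands=[[1,[0,0,0.009],0],[1,[0,0,0.009],0],[-0.45,[0,0,0.009],0],[-0.45,[0,0,0.009],0],[-0.45,[0,0,0.005],0],[-0.45,[0,0,-0.15],0],[-0.45,[0,0,-0.4],0],[-0.45,[0,0,-0.4],0]])

```text
t: 12.28
ee_pos: [0.609, -0.3096, 0.1022]
tcp_rot: [-3.128, -0.003, -1.538]
force: [-0.2, 0.1, 0.4]
width: 0.724
```

```bash
python3 - <<'E'
from h import *
st=telemetry.read_state(); p=capture("wrist")
im=p["img"].copy()
th=np.linspace(0,6.28,40)
for r,x,y,z in [(.059,.605,-.3073,.019),(.028,.605,-.3073,.019)]:
    P=np.c_[x+r*np.cos(th),y+r*np.sin(th),th*0+z]
    cv2.polylines(im,[w2pix(p,P,st).astype(int)],True,(0,0,255),1)
cv2.imwrite("pics/w6.png",im)
plan((.336,-.292),.09,np.radians(122.4),st)
E
```

```text
shift [-0.1325  1.3619  0.0422] turn -0.1696 alt 0.8304 j6 0.937 pos [ 0.609  -0.3096  0.1022] t 12.275
```

View pics/w6.png

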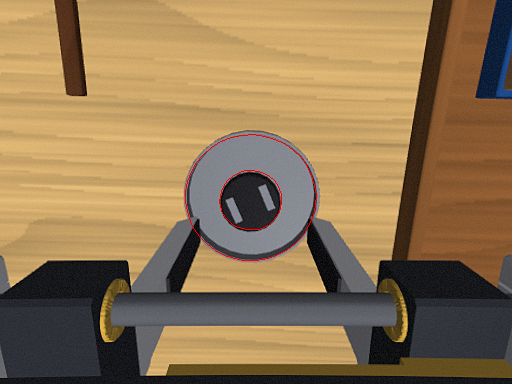

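drive_tool(commands=[[-1,[-0.1,0.95,0],-0.169],[-1,[-0.1,0.95,0],-0.169],[-1,[-0.1,0.95,0],-0.169],[-1,[-0.1,0.95,0],-0.169]])

```text
t: 12.82
ee_pos: [0.4104, -0.2907, 0.0938]
tcp_rot: [-3.136, 0.005, -1.01]
force: [0.3, -0.6, 0.1]
width: 0.999
```

```bash
python3 - <<'E'
from h import *
plan((.336,-.292),.09,np.radians(122.4))
E
```

```text
shift [-0.1923  0.3183  0.0181] turn -0.0015 alt 0.9985 j6 0.214 pos [ 0.4104 -0.2907  0.0938] t 12.825
```

drive_tool(commands=[[-1,[-0.19,0.316,0],-0.0015],[-1,[-0.19,0.316,0],-0.0015],[-1,[-0.19,0.316,0],-0.0015]])

```text
t: 13.2
ee_pos: [0.3367, -0.2924, 0.0934]
tcp_rot: [-3.136, 0.005, -1.007]
force: [-0.1, 0.8, 0.6]
width: 0.999
```

```bash
cat >> h.py <<'E'
def sq(p,st,c,deg,s,z,name,more=()):
    im=p["img"].copy()
    for c,deg,s,z in [(c,deg,s,z),*more]:
        a=np.radians(deg); R=np.array([[np.cos(a),-np.sin(a)],[np.sin(a),np.cos(a)]])
        P=[[*(np.array(c)+R@[sx*s/2,sy*s/2]),z] for sx,sy in [(-1,-1),(1,-1),(1,1),(-1,1)]]
        cv2.polylines(im,[w2pix(p,P,st).astype(int)],True,(0,0,255),1)
    cv2.imwrite("pics/"+name,im)
E
python3 - <<'E'
from h import *
st=telemetry.read_state(); p=capture("wrist")
sq(p,st,(.336,-.292),32.4,.05,.018,"w7.png")
plan((.336,-.292),.0085,np.radians(122.4),st)
E
```

```text
shift [-0.0014  0.0046  0.4243] turn -0.0007 alt 0.9993 j6 0.09 pos [ 0.3367 -0.2924  0.0934] t 13.2
```

View pics/w7.png

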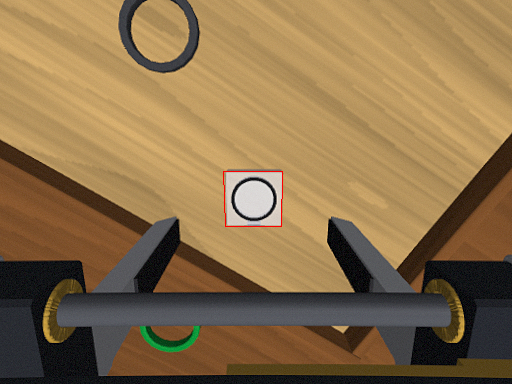

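drive_tool(commands=[[-1,[-0.001,0.005,0.25],0],[-1,[-0.001,0.005,0.4],0],[-1,[-0.001,0.005,0.425],0],[1,[-0.001,0.005,0.425],0],[1,[-0.001,0.005,0.425],0],[1,[-0.001,0.005,0.425],0],[1,[-0.001,0.005,0.425],0],[1,[-0.001,0.005,0.425],0]])

```text
t: 14.25
ee_pos: [0.3372, -0.2929, 0.0092]
tcp_rot: [-3.135, 0.003, -1.007]
force: [-0.3, 0.2, 2.7]
width: 0.529
```

drive_tool(commands=[[1,[0,0,-0.1],0],[1,[0,0,-0.4],0],[1,[0,0,-0.45],0],[1,[0,0,-0.45],0]])

```text
t: 14.75
ee_pos: [0.3371, -0.2938, 0.0998]
tcp_rot: [-3.135, 0.001, -1.007]
force: [-0.5, 0.2, -0.6]
width: 0.53
```

```bash
python3 - <<'E'
from h import *
print(telemetry.read_state()["width"]*94)
plan((.5943,.307),.1,np.radians(92.2))
E
```

```text
49.82932355095636
shift [-1.8509 -2.6932  0.019 ] turn 0.1674 alt -0.8326 j6 0.087 pos [ 0.3371 -0.2938  0.0998] t 14.75
```

drive_tool(commands=[[1,[-0.66,-0.96,0],0.167],[1,[-0.66,-0.96,0],0.167],[1,[-0.66,-0.96,0],0.167],[1,[-0.66,-0.96,0],0.167],[1,[-0.66,-0.96,0],0.167]])

```text
t: 15.38
ee_pos: [0.4274, -0.0759, 0.0989]
tcp_rot: [-3.141, 0.007, -1.526]
force: [-1.2, 0.2, -0.5]
width: 0.529
```

```bash
python3 - <<'E'
from h import *
plan((.5943,.307),.1,np.radians(92.2))
E
```

```text
shift [-1.8754 -0.9192  0.0083] turn 0.002 alt -0.998 j6 1.142 pos [ 0.4274 -0.0759  0.0989] t 15.375
```

drive_tool(commands=[[1,[-0.95,-0.466,0],0.002],[1,[-0.95,-0.466,0],0.002],[1,[-0.95,-0.466,0],0.002],[1,[-0.95,-0.466,0],0.002]])

```text
t: 15.88
ee_pos: [0.5116, 0.1198, 0.0984]
tcp_rot: [3.139, 0.007, -1.53]
force: [-1.0, -0.3, -0.4]
width: 0.524
```

```bash
python3 - <<'E'
from h import *
plan((.5943,.307),.1,np.radians(92.2))
E
```

```text
shift [-0.9183 -0.4512 -0.0028] turn 0.0008 alt -0.9992 j6 1.588 pos [0.5116 0.1198 0.0984] t 15.875
```

drive_tool(commands=[[1,[-0.918,-0.451,0.05],0.001],[1,[-0.918,-0.451,0.05],0.001],[1,[-0.918,-0.451,0.05],0.001],[1,[-0.918,-0.451,0.05],0.001],[1,[-0.918,-0.451,0.05],0.001]])

```text
t: 16.5
ee_pos: [0.5934, 0.3068, 0.0866]
tcp_rot: [3.136, 0.005, -1.532]
force: [-0.5, -0.7, -0.3]
width: 0.53
```

```bash
python3 - <<'E'
from h import *
st=telemetry.read_state(); p=capture("wrist")
sq(p,st,st["ee_pos"][:2],2.2,.05,st["ee_pos"][2]+.009,"w8.png",[((.5943,.307),2.2,.062,.021)])
plan((.5943,.307),.0263,np.radians(92.2),st)
E
```

```text
shift [ 0.0005 -0.0063  0.3015] turn 0.0003 alt -0.9997 j6 1.874 pos [0.5934 0.3068 0.0866] t 16.5
```

View pics/w8.png

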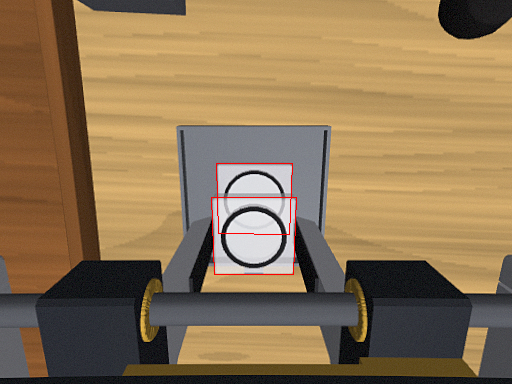

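drive_tool(commands=[[1,[0,-0.004,0.2],0],[1,[0,-0.004,0.27],0],[1,[0,-0.004,0.295],0],[1,[0,-0.004,0.298],0],[1,[0,-0.004,0.298],0],[1,[0,-0.004,0.298],0]])

```text
t: 17.3
ee_pos: [0.5945, 0.3064, 0.0287]
tcp_rot: [3.138, 0.006, -1.533]
force: [-0.6, -1.2, -0.2]
width: 0.527
```

drive_tool(commands=[[1,[0,0,0.011],0],[1,[0,0,0.011],0],[1,[0,0,0.012],0]])

```text
t: 17.68
ee_pos: [0.5945, 0.3065, 0.0265]
tcp_rot: [3.138, 0.006, -1.533]
force: [-0.2, -0.1, 1.6]
width: 0.526
```

drive_tool(commands=[[-0.32,[0,0,0],0],[-0.32,[0,0,0],0],[-0.32,[0,0,-0.01],0],[-0.32,[0,0,-0.15],0],[-0.32,[0,0,-0.45],0],[-0.32,[0,0,-0.45],0]])

```text
t: 18.42
ee_pos: [0.5997, 0.3078, 0.1239]
tcp_rot: [-3.132, 0.01, -1.532]
force: [0.3, -0.7, 1.5]
width: 0.661
```

```bash
python3 - <<'E'
from h import *
st=telemetry.read_state(); p=capture("wrist")
sq(p,st,(.5943,.307),2.2,.062,.021,"w9.png"); white(p,st,.035,(150,100,360,280))
plan((.3802,.3120),.09,np.radians(91.2),st)
E
```

```text
white px [255. 195.] rect [598.  307.1  57.7  58.2   2.3]
shift [-0.0615  1.0974  0.1598] turn 0.0055 alt -0.9945 j6 1.873 pos [0.5997 0.3078 0.1239] t 18.425
```

View pics/w9.png

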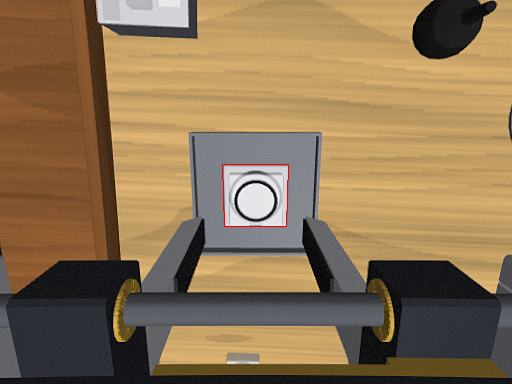

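```bash
python3 - <<'E'
from h import *
st=telemetry.read_state(); p=capture("wrist")
sq(p,st,(.5943,.307),2.2,.062,.021,"tmp.png",[((.5943,.3068),2.2,.05,.035)])
im=cv2.imread("pics/tmp.png")[150:245,200:310]
cv2.imwrite("pics/w10.png",cv2.resize(im,None,fx=5,fy=5,interpolation=cv2.INTER_CUBIC))
E
```

```text
(no output)
```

View pics/w10.png

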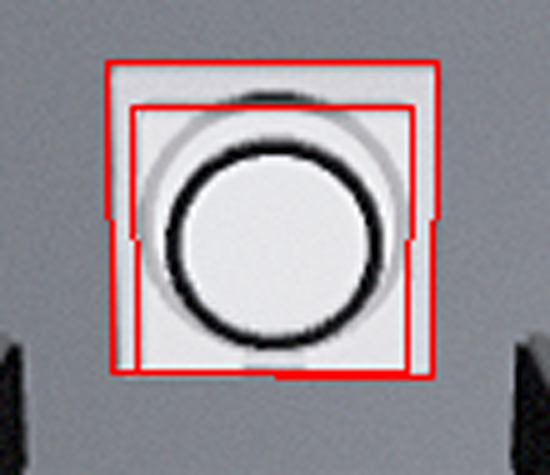

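drive_tool(commands=[[-0.8,[-0.055,0.95,0],0.0055],[-0.8,[-0.055,0.95,0],0.0055],[-0.8,[-0.055,0.95,0.1],0.0055],[-0.8,[-0.055,0.95,0.1],0.0055],[-0.8,[-0.055,0.95,0.1],0.0055]])

```text
t: 19.15
ee_pos: [0.4043, 0.3098, 0.0969]
tcp_rot: [3.138, 0.005, -1.549]
force: [-0.2, 0.3, 0.5]
width: 0.903
```

```bash
python3 - <<'E'
from h import *
st=telemetry.read_state(); p=capture("wrist")
sq(p,st,(.3802,.3120),1.2,.038,.018,"w11.png")
plan((.3802,.3120),.0085,np.radians(91.2),st)
E
```

```text
shift [-0.0114  0.1186  0.4423] turn 0.0002 alt -0.9998 j6 2.026 pos [0.4043 0.3098 0.0969] t 19.15
```

View pics/w11.png

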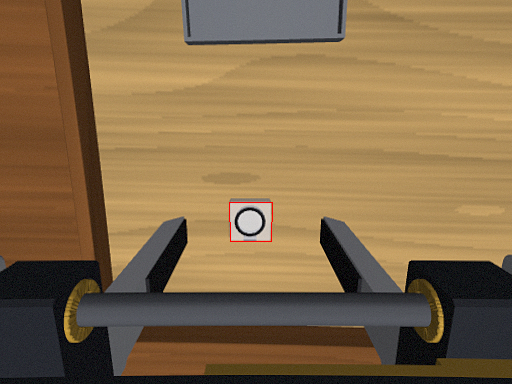

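drive_tool(commands=[[-0.8,[-0.011,0.119,0.1],0],[-0.8,[-0.011,0.119,0.3],0],[-0.8,[-0.011,0.119,0.44],0],[-0.8,[-0.011,0.119,0.44],0],[1,[-0.011,0.119,0.442],0],[1,[-0.011,0.119,0.442],0],[1,[-0.011,0.119,0.442],0],[1,[-0.011,0.119,0.442],0]])

```text
t: 20.2
ee_pos: [0.3825, 0.3127, 0.0102]
tcp_rot: [3.142, 0.007, -1.55]
force: [0.1, 0.3, 0.5]
width: 0.51
```

drive_tool(commands=[[1,[0,0,0],0],[1,[0,0,-0.1],0],[1,[0,0,-0.4],0],[1,[0,0,-0.45],0],[1,[0,0,-0.45],0]])

```text
t: 20.82
ee_pos: [0.383, 0.3124, 0.1008]
tcp_rot: [-3.14, 0.008, -1.55]
force: [-0.3, -0.5, 0.4]
width: 0.401
```

```bash
python3 - <<'E'
from h import *
print(telemetry.read_state()["width"]*94)
plan((.594,.3068),.1,np.radians(92.2))
E
```

```text
37.65862412973644
shift [ 0.0502 -1.0544  0.0053] turn -0.0055 alt 0.9945 j6 2.052 pos [0.383  0.3124 0.1008] t 20.825
```

drive_tool(commands=[[1,[0.05,-0.98,0],-0.005],[1,[0.05,-0.98,0],-0.005],[1,[0.05,-0.98,0],-0.005],[1,[0.05,-0.98,0],-0.005],[1,[0.05,-0.98,0],-0.005]])

```text
t: 21.45
ee_pos: [0.5774, 0.3058, 0.0982]
tcp_rot: [3.138, 0.006, -1.535]
force: [-0.4, -0.4, -1.1]
width: 0.396
```

```bash
python3 - <<'E'
from h import *
st=telemetry.read_state(); p=capture("wrist")
sq(p,st,st["ee_pos"][:2],2.2,.038,st["ee_pos"][2]+.008,"w12.png",[((.5940,.3068),2.2,.05,.035)])
plan((.594,.3068),.041,np.radians(92.2),st)
E
```

```text
shift [-0.0004 -0.084   0.2859] turn -0.0008 alt 0.9992 j6 1.883 pos [0.5774 0.3058 0.0982] t 21.45
```

View pics/w12.png

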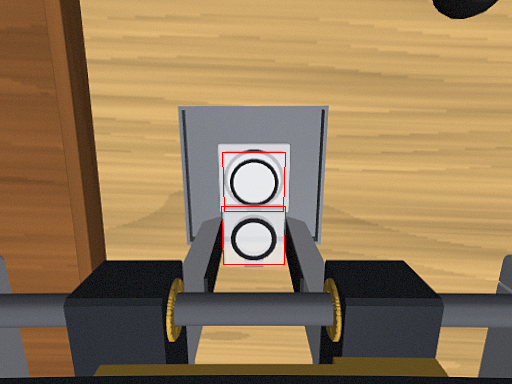

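drive_tool(commands=[[1,[0,-0.09,0.1],0],[1,[0,-0.09,0.22],0],[1,[0,-0.09,0.27],0],[1,[0,-0.09,0.277],0],[1,[0,-0.09,0.277],0],[1,[0,-0.09,0.277],0]])

```text
t: 22.25
ee_pos: [0.5952, 0.3075, 0.0447]
tcp_rot: [3.141, 0.007, -1.534]
force: [0.4, -0.5, -0.5]
width: 0.398
```

drive_tool(commands=[[1,[0,0,0.01],0],[1,[0,0,0.014],0],[1,[0,0,0.016],0],[1,[0,0,0.017],0],[1,[0,0,0.017],0]])

```text
t: 22.88
ee_pos: [0.5952, 0.3075, 0.0415]
tcp_rot: [3.141, 0.007, -1.534]
force: [-1.0, -0.6, 0.8]
width: 0.398
```

drive_tool(commands=[[1,[0,0,0.003],0],[1,[0,0,0.003],0],[-0.06,[0,0,0.003],0],[-0.06,[0,0,0.003],0],[-0.06,[0,0,0],0],[-0.06,[0,0,-0.15],0],[-0.06,[0,0,-0.4],0],[-0.06,[0,0,-0.4],0]])

```text
t: 23.88
ee_pos: [0.5993, 0.3084, 0.1274]
tcp_rot: [-3.132, 0.01, -1.534]
force: [0.1, 0.5, 0.1]
width: 0.529
```

```bash
python3 - <<'E'
from h import *
st=telemetry.read_state(); p=capture("wrist")
sq(p,st,(.594,.307),2.2,.038,.049,"tmp.png",[((.5938,.3068),2.2,.05,.035),((.5943,.307),2.2,.062,.021)])
im=cv2.imread("pics/tmp.png")[120:270,170:330]
cv2.imwrite("pics/w13.png",cv2.resize(im,None,fx=4,fy=4,interpolation=cv2.INTER_CUBIC))
plan((.4115,-.1566),.11,np.radians(92.2),st)
E
```

```text
shift [2.2894 1.0255 0.053 ] turn -0.0004 alt 0.9996 j6 1.875 pos [0.5993 0.3084 0.1274] t 23.875
```

View pics/w13.png

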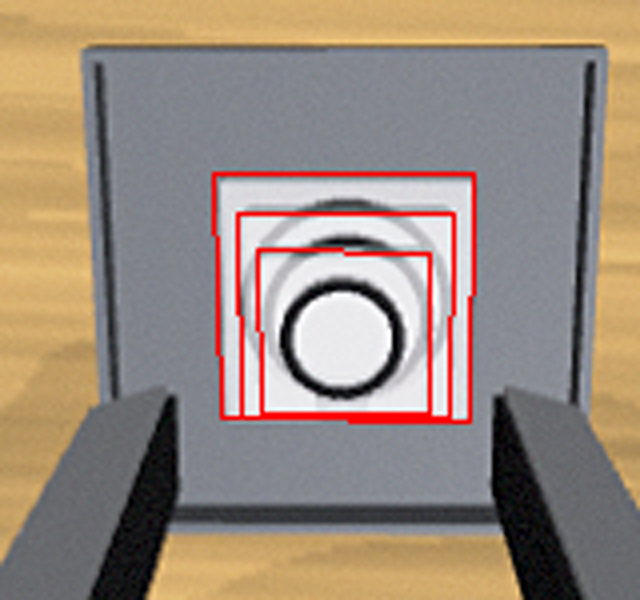

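drive_tool(commands=[[-0.6,[0.98,0.44,-0.1],0],[-1,[0.98,0.44,-0.1],0],[-1,[0.98,0.44,0],0],[-1,[0.98,0.44,0],0],[-1,[0.98,0.44,0],0]])

```text
t: 24.55
ee_pos: [0.5143, 0.107, 0.1201]
tcp_rot: [-3.141, 0.009, -1.537]
force: [-0.3, 0.2, -0.3]
width: 0.995
```

drive_tool(commands=[[-1,[0.98,0.44,0],0],[-1,[0.98,0.44,0],0],[-1,[0.98,0.44,0],0],[-1,[0.98,0.44,0],0],[-1,[0.98,0.44,0],0]])

```text
t: 25.18
ee_pos: [0.4329, -0.0924, 0.1179]
tcp_rot: [3.141, 0.01, -1.54]
force: [-0.2, -0.4, 0.5]
width: 0.999
```

```bash
python3 - <<'E'
from h import *
plan((.4115,-.1566),.095,np.radians(92.2))
E
```

```text
shift [0.3185 0.1167 0.1114] turn -0.0024 alt 0.9976 j6 1.123 pos [ 0.4329 -0.0924  0.1179] t 25.175
```

drive_tool(commands=[[-1,[0.318,0.117,0.1],0],[-1,[0.318,0.117,0.1],0],[-1,[0.318,0.117,0.1],0]])

```text
t: 25.55
ee_pos: [0.4119, -0.1555, 0.0969]
tcp_rot: [3.141, 0.011, -1.54]
force: [0.8, -0.5, 0.0]
width: 0.997
```

```bash
cat >> h.py <<'E'
def circ(p,st,L,name):
    im=p["img"].copy(); th=np.linspace(0,6.28,50)
    for r,x,y,z in L:
        P=np.c_[x+r*np.cos(th),y+r*np.sin(th),th*0+z]
        cv2.polylines(im,[w2pix(p,P,st).astype(int)],True,(0,0,255),1)
    cv2.imwrite("pics/"+name,im)
E
python3 - <<'E'
from h import *
st=telemetry.read_state(); p=capture("wrist")
circ(p,st,[(.031,.4115,-.1566,.014),(.024,.4115,-.1566,.014)],"w14.png")
plan((.4115,-.1566),.008,np.radians(92.2))
E
```

```text
shift [0.0113 0.0034 0.4458] turn -0.002 alt 0.998 j6 0.971 pos [ 0.4122 -0.1553  0.0972] t 25.6
```

View pics/w14.png

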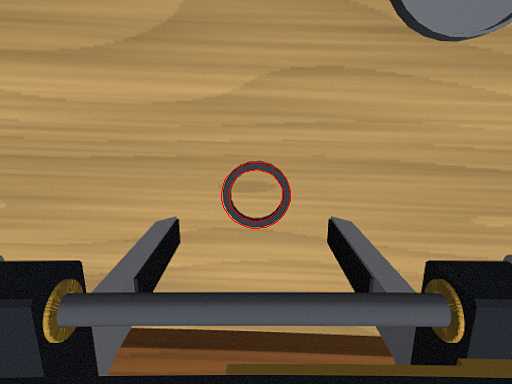

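drive_tool(commands=[[-1,[0.009,0.003,0.25],0],[-1,[0.009,0.003,0.4],0],[-1,[0.009,0.003,0.45],0],[-1,[0.009,0.003,0.45],0],[1,[0.009,0.003,0.45],0],[1,[0.009,0.003,0.45],0],[1,[0.009,0.003,0.45],0],[1,[0.009,0.003,0.45],0]])

```text
t: 26.6
ee_pos: [0.412, -0.1565, 0.0077]
tcp_rot: [-3.141, 0.01, -1.539]
force: [0.0, -0.9, 3.1]
width: 0.645
```

drive_tool(commands=[[1,[0,0,0],0],[1,[0,0,-0.1],0],[1,[0,0,-0.35],0],[1,[0,0,-0.45],0],[1,[0,0,-0.45],0]])

```text
t: 27.22
ee_pos: [0.4133, -0.1583, 0.0993]
tcp_rot: [-3.137, 0.008, -1.539]
force: [0.2, -0.5, -0.2]
width: 0.65
```

```bash
python3 - <<'E'
from h import *
print(telemetry.read_state()["width"]*94)
plan((.684,.0175),.1,np.radians(92.2))
E
```

```text
61.07325033143608
shift [-0.8357 -1.3804  0.0088] turn -0.0021 alt 0.9979 j6 0.967 pos [ 0.4133 -0.1583  0.0993] t 27.225
```

drive_tool(commands=[[1,[-0.57,-0.95,0],0],[1,[-0.57,-0.95,0],0],[1,[-0.57,-0.95,0],0],[1,[-0.57,-0.95,0],0],[1,[-0.57,-0.95,0],0]])

```text
t: 27.85
ee_pos: [0.6, -0.0366, 0.0986]
tcp_rot: [-3.14, 0.008, -1.536]
force: [-0.2, -0.6, -0.8]
width: 0.647
```

```bash
python3 - <<'E'
from h import *
plan((.684,.0175),.1,np.radians(92.2))
E
```

```text
shift [-0.2561 -0.4292 -0.0041] turn -0.0013 alt 0.9987 j6 1.323 pos [ 0.6    -0.0366  0.0986] t 27.85
```

drive_tool(commands=[[1,[-0.256,-0.429,0],0],[1,[-0.256,-0.429,0],0],[1,[-0.256,-0.429,0],0],[1,[-0.256,-0.429,0],0]])

```text
t: 28.35
ee_pos: [0.6819, 0.0166, 0.0976]
tcp_rot: [3.139, 0.008, -1.537]
force: [0.1, 0.0, 0.5]
width: 0.647
```

```bash
python3 - <<'E'
from h import *
st=telemetry.read_state(); p=capture("wrist")
circ(p,st,[(.055,.684,.0175,.007),(.013,.684,.0175,.025),(.031,*st["ee_pos"][:2],st["ee_pos"][2]+.0063)],"w15.png")
plan((.684,.0175),.013,np.radians(92.2),st)
E
```

```text
shift [-0.0008 -0.0117  0.4228] turn -0.0014 alt 0.9986 j6 1.428 pos [0.6819 0.0166 0.0976] t 28.35
```

View pics/w15.png

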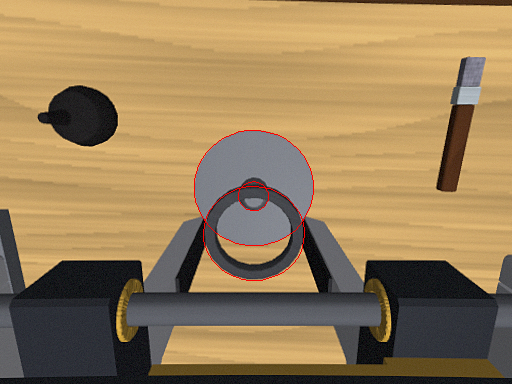

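drive_tool(commands=[[1,[0,-0.01,0.15],0],[1,[0,-0.01,0.3],0],[1,[0,-0.01,0.37],0],[1,[0,-0.01,0.41],0],[1,[0,-0.01,0.425],0],[1,[0,-0.01,0.425],0],[1,[0,-0.01,0.425],0]])

```text
t: 29.28
ee_pos: [0.6847, 0.0171, 0.0141]
tcp_rot: [-3.141, 0.008, -1.537]
force: [-0.3, -0.4, -0.4]
width: 0.649
```

drive_tool(commands=[[1,[0,0,0.01],0],[1,[0,0,0.015],0],[1,[0,0,0.016],0],[1,[0,0,0.016],0]])

```text
t: 29.78
ee_pos: [0.6847, 0.0172, 0.0108]
tcp_rot: [-3.141, 0.008, -1.537]
force: [0.9, 0.4, -0.5]
width: 0.643
```

drive_tool(commands=[[-0.7,[0,0,0],0],[-0.7,[0,0,0],0],[-0.7,[0,0,-0.01],0],[-0.7,[0,0,-0.15],0],[-0.7,[0,0,-0.45],0],[-0.7,[0,0,-0.55],0],[-0.7,[0,0,-0.55],0]])

```text
t: 30.65
ee_pos: [0.6863, 0.0161, 0.1233]
tcp_rot: [-3.137, 0.007, -1.537]
force: [-0.2, -0.7, -0.5]
width: 0.852
```

```bash
python3 - <<'E'
from h import *
st=telemetry.read_state(); p=capture("wrist")
circ(p,st,[(.055,.684,.0175,.007),(.031,.684,.0175,.017)],"w16.png")
plan((.5,-.05),.25,np.radians(92.2),st)
E
```

```text
shift [ 0.2946  0.9386 -0.6405] turn -0.0015 alt 0.9985 j6 1.429 pos [0.6863 0.0161 0.1233] t 30.65
```

View pics/w16.png

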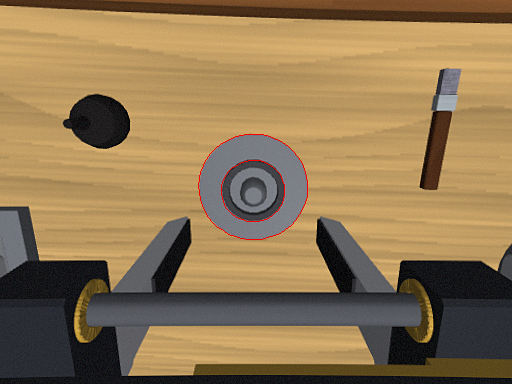

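Ring lies round the post, concentric with the disc at about (253,190). I'll retreat toward the base side and do a final check from the fixed cameras.

drive_tool(commands=[[-0.7,[0.1,0.3,-0.3],0],[-0.7,[0.3,0.9,-0.6],0],[-0.7,[0.3,0.9,-0.6],0],[-0.7,[0.3,0.9,-0.6],0],[-0.7,[0.3,0.9,-0.6],0]])

```text
t: 31.32
ee_pos: [0.505, -0.051, 0.2393]
tcp_rot: [3.141, 0.008, -1.539]
force: [1.4, -0.9, 0.0]
width: 0.851
```

drive_tool(commands=[[-0.7,[0.95,0.6,0],0],[-0.7,[0.95,0.6,0],0],[-0.7,[0.95,0.6,0],0],[-0.7,[0.95,0.6,0],0],[-0.7,[0.95,0.6,0],0]])

```text
t: 31.95
ee_pos: [0.39, -0.2458, 0.235]
tcp_rot: [3.138, 0.012, -1.543]
force: [0.1, 1.1, 0.7]
width: 0.848
```

```bash
python3 - <<'E'
from h import *
p=capture("top"); cv2.imwrite("pics/topf.png",cv2.resize(p["img"][50:280,40:390],(800,526),interpolation=cv2.INTER_CUBIC))
def d(c,z): # median depth-derived world z at point
    u,v=w2pix(p,[*c,z])[0]; P=[]
    for du in(-1,0,1):
        for dv in (-1,0,1):
            i,j=int(round(v))+dv,int(round(u))+du; P.append(p["depth"][i,j])
    n=cv2.undistortPoints(np.array([[[u,v]]]),np.array(p["K"]),np.array(p["dist"])).ravel()
    return ((ext(p)@[n[0],n[1],1,0])*np.median(P)+ext(p)[:,3])[:3].round(4)
print("stack top",d((.594,.307),.049),"cap",d((.605,-.307),.019))
s=capture("side"); cv2.imwrite("pics/sidef.png",s["img"])
for n in("blower","brush"):
    for q in search_frame(p,n)[:1]: print(n,q["extent"])
E
```

```text
stack top [0.5936 0.3065 0.0504] cap [ 0.6046 -0.3067  0.0207]
blower [154.6, 84.3, 172.8, 98.1]
brush [270.2, 75.1, 277.6, 113.3]
```

View pics/topf.png

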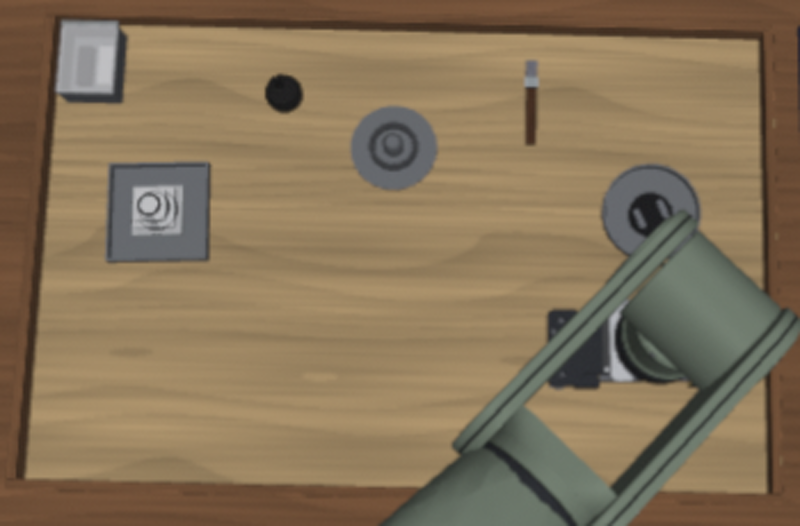

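View pics/sidef.png

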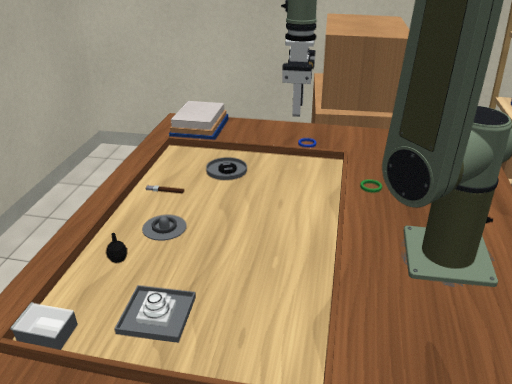

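```bash
python3 - <<'E'
from h import *
p=capture("top")
for P in [(.594,.307,.049),(.594,.307,.035),(.594,.307,.021),(.605,-.307,.019),(.684,.0175,.017)]:
    print(P,((w2pix(p,P)[0]-[40,50])*[800/350,526/230]).round(1))
arm.job_done()
E
```

```text
(0.594, 0.307, 0.049) [148.6 202.6]
(0.594, 0.307, 0.035) [152.2 205.6]
(0.594, 0.307, 0.021) [155.8 208.4]
(0.605, -0.307, 0.019) [650.3 210.6]
(0.684, 0.0175, 0.017) [392.1 144.2]
the job is handed in; nothing more can be done
```

I've handed the job in after about 32 s of the 125 s allowed. No verdict came back. My last checks showed everything in place:

- **Filter cases:** all three are stacked in the square tray, largest at the bottom and smallest on top. Camera overlays put each case within about 2–3 mm of where I aimed it. The depth reading put the top of the stack at 50 mm, against the 49 mm expected.
- **Lens cap:** it lies flat and face up in the round dish, about 2–3 mm from the middle.
- **Step-up ring:** it lies on the disc around the post. It looked centred on the disc in both the wrist and top pictures.
- **Blower and brush:** neither had moved visibly. The brush was detected at the same pixels as at the start. The blower's detected box differed by about 1–3 px on its edges, but it sits at the same spot in both pictures, so I put that down to detector noise.
- **Gripper:** it has let go of everything and was clear, at about 235 mm height.

No check failed. The only small disagreements:

- The top view put the small case and the cap about 3 and 2 pixels (in the enlarged picture) from where I aimed them, which is roughly 3–4 mm and within tolerance.
- The gripper read about 54 mm on the 56 mm cap.

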